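# Load the drying cabinet with ceramic blocks

## Robot

A 6-joint arm with a two-finger parallel gripper is mounted at the origin on the work surface. World frame = base frame: x ahead of the robot, y to its left, z up, the work surface at z = 0. Lengths are in m, angles in rad, forces in N, time in s.
With the tool pointing down it reaches from about 0.375 to 0.9 m from the base axis. Payload 3.1 kg.
Tool frame: the origin (TCP) lies between the finger pads; the fingertips stand 14 mm ahead of it and the grasp point (between the pads) lies 5 mm behind it; z points along the fingers, y is the line along which they close (so a half turn about z gives the same grasp; the last joint's range is limited). The gripper opens to 85 mm and grips with 20 to 120 N. Pads are 22 mm wide; open, the fingers measure 114 mm over their backs; the gripper's body (76 mm by 85 mm) begins 54 mm behind the grasp point. The pads swing forward as they close: fully open they stand 13 mm farther back than shut.
Start: joints at [-1.327, 0.527, 1.433, -0, 1.181, -0.178], TCP at [0.256, -0.57, 0.245] pointing down, gripper open.
Joint ranges: [-3.08, 3.08], [-0.75, 2.2], [0.22, 2.44], [-1.43, 4.57], [0, 2.65], [-2.85, 2.85]. Speed limits (rad/s): [2.79, 2.79, 3.14, 3.14, 3.14, 3.14].

## Interface

Orientations are given as a rotation vector (axis times angle).
In Python, from rig import ctrl, eyes, search_frame gives the robot as it stands. Calls block until the motion is done:
- ctrl.move_pose(position, orientation): joint-space move of the TCP to a pose.
- ctrl.servo_line(position, ori=None, vel=0.15, guard=None): straight line of the TCP; ori=None keeps the orientation; vel is the mean speed in m/s. With guard (N) it stops when the force on the tool has changed by that much, and returns True; else False.
- ctrl.set_joints(angles): joint-space move.
- ctrl.set_gripper(opening, grasp_force=None): opening from 0.0 (shut) to 1.0 (fully open); grasp_force is the grip in N (None keeps the last); returns when the fingers have stopped.
- ctrl.hold(seconds).
- ctrl.inverse_kinematics(position, orientation): joint angles nearest the present ones, or None.
- eyes.get_image(name): name is "scene" or "top" or "wrist"; returns a dict with "frame" (384x512x3 uint8, red, green, blue), "fovy" (degrees; the focal length in pixels is half the picture's height over the tangent of half this angle, whatever the lens; pixels are square), "cx", "cy" (the principal point, pixels), "R" (3x3) and "t" (3): a world point X has camera coordinates R X + t; the wrist camera has in their place "T_tool_cam" (4x4, takes a point from camera to tool coordinates, whose origin is the TCP and whose axes are the flange's). Camera axes: x right, y down, z forward; pixel columns grow to the right and rows downward; lengths in m; the calibration is good to about 2 mm. The wrist camera is an equidistant fisheye: a pixel r from the principal point sees the ray r / f radians off the axis. A picture is of the moment at which its call begins: read the wrist's pose just before it. There is no depth.
A pose or a line that the arm cannot do raises ctrl.Unreachable and nothing moves.
- ctrl.close_job(): hands the job in; it is judged then, once.
Trained networks look in a picture, given as the dict that the camera call returned (one of the last four; its "shot" number tells which), for a name from the list of things; names that differ only in an ending like _2 or _b are one class to them, and where a whole thing is asked for, a point or a joint stands for the part that bears it (a point fixed in the world has none). Each returns a list of dicts, best first, with "conf" (0 to 1); they miss things now and then, are a little off and sometimes report something else, mostly with a low value. They report only what shows in the picture. A call takes as long as a camera call.
- search_frame(thing, picture): "rect" ([left, top, width, height] in pixels, round what is visible of it).
Readings, each from a call of its own:
- ctrl.current_clock(): time.
- ctrl.current_joint_pos(): joint angles.
- ctrl.current_joint_vel(): joint speeds.
- ctrl.current_joint_torque(): joint torques, N m.
- ctrl.current_position(): TCP position.
- ctrl.current_tcp_rot(): TCP orientation.
- ctrl.current_contact_force(): force on the tool from outside, world axes, zero at the start.
- ctrl.current_moment(): the same for the moment, N m.
- ctrl.current_grip_width(): opening from 0.0 (shut) to 1.0 (fully open).
- ctrl.current_grip_force(): force on a finger pad.
Only numpy, scipy, OpenCV 4.12 (cv2) and the standard library are available. Lean on these libraries where they do the work, as an engineer would, in place of code of your own. Each camera call takes 0.05 s, during which the arm holds its last target. There are 200 camera calls.

## Task

Swing the drying cabinet's door fully open by its handle and free the clamp knob on its roof, pull the tray right out, and put every ceramic block that stands on the bench into the tray, side by side and not stacked. Then push the loaded tray fully home, tighten the clamp again, and only then shut the door. Leave the pan, the bottle and the brush where they are.

Things in the scene. Friction and masses are not known exactly. Their poses are not given: they have to be found in the camera images.
- cabinet: Grey steel drying cabinet fixed to the bench, 300 mm deep (its x), 200 mm wide (y), roof top 181 mm high; origin at the centre of its underside. Its doorway is at x = -150 mm and looks along its -x (roughly world -y); its +y side is nearer the robot. A steel bed, 90 mm wide, 45 mm high, runs 340 mm out of the doorway under the tray's path. Clear window in the rear roof.
- door (a joint): Door angle in rad: 0 shut, grows as it opens, stop at 1.75. The door is a shallow dish 190 mm wide, 125 mm high and 50 mm deep, hinged on a vertical axis at the cabinet's -y edge (the side away from the robot); it opens counter-clockwise seen from above. It stays where it is left.
- door_handle (a point): The grip point on the door's handle: an upright round steel bar, 12 mm thick, its axis 30 mm off the door's outer panel near the free edge, from 53 mm below this point to 23 mm above it; this point is 150 mm above the bench. The point turns with the door: -x points out of the door, y away from the hinge. Pinch it from above across y.
- door_hinge (a point): Point on the door's vertical hinge axis, at the height of the handle point; the handle point is 80 mm outward and 165 mm along the panel from it.
- clamp (a joint): Angle of the tray clamp knob in rad, grows clockwise seen from above, 0 to 1.6. Tight above 1.25, free below 0.35. It stays where it is left.
- clamp_grip (a point): Black clamp knob with an upright axis on the front part of the cabinet's roof: a disc 56 mm across with a grip bar 53 mm long, 14 mm wide and 32 mm high on it. This point is on the axis, 218 mm above the bench, 7 mm below the bar's top; the bar lies along the point's x, which turns with the knob.
- tray (a joint): How far the tray is pulled out, in m: 0 fully home in the cabinet, 0.30 fully out along the cabinet's -x. It keeps its place by a friction of about 3 N.
- tray_floor (a point): Centre of the inner floor of the steel tray, 63 mm above the bench; axes as the cabinet's. The inside is 250 mm long (x) and 120 mm wide (y), with walls 5 mm thick that rise 20 mm above the floor.
- tray_grip (a point): Grip point on the tray's black upright grip plate, 170 mm in front (-x) of the tray's centre: 12 mm thick (y), 24 mm deep (x), its top 10 mm above this point; this point is 140 mm above the bench. With the tray home it stands 20 mm in front of the cabinet's face, inside the dished door.
- block1: Beige ceramic block with rows of round holes in its top and bottom, 66 mm (x) by 54 mm (y) by 60 mm high (z), about 0.3 kg; origin at its centre. Stands on the bench at the start, or is absent.
- block2: Beige ceramic block with rows of round holes in its top and bottom, 66 mm (x) by 54 mm (y) by 60 mm high (z), about 0.3 kg; origin at its centre. Stands on the bench at the start, or is absent.
- block3: Beige ceramic block with rows of round holes in its top and bottom, 66 mm (x) by 54 mm (y) by 60 mm high (z), about 0.3 kg; origin at its centre. Stands on the bench at the start, or is absent.
- pan: Bystander: loose shallow steel pan 160 x 110 x 35 mm; origin at the centre of its underside.
- bottle: Bystander: loose white bottle, 60 mm across, 150 mm tall; origin at the centre of its underside.
- brush: Bystander: loose wooden-handled brush, 200 mm long, lying along its x; origin at the middle of its underside.

How it is judged:
By the outcome, as a careful person would: the job done as asked, in the order asked, and still so for the second after the job is handed in, with the robot touching nothing.
Of block1, block2, block3 only 2 to 3 are there at a start; the rules pass over those that are not, and their reading is None.
At some moment in a run one of block1, block2, block3 may be knocked a few centimetres aside while the robot is not near it.
Once in a run the grip may slacken for a moment while it holds something.
It also fails if it takes over 210 s, if anything falls off the work surface, if the arm or the gripper's body presses on something with over 40 N, if the wrist force passes 120 N, or if a joint passes its speed limit or range.

## Working session

There is one attempt and no reset: what is moved stays moved. The work goes in short steps, each a Python script; the robot and the scene stay as the last script left them, time stands still between calls to the robot, and variables do not carry over. Pictures are saved under pics/ and viewed, at most 14 in all, crops included, and the job is handed in when it is done.

```bash
ls; mkdir -p pics; python3 - <<'E'
from rig import ctrl, eyes, search_frame
import cv2, numpy as np
np.set_printoptions(precision=4,suppress=True)
for n in ["scene","top"]:
    p=eyes.get_image(n); cv2.imwrite(f"pics/{n}0.png",cv2.cvtColor(p["frame"],cv2.COLOR_RGB2BGR))
    print(n,p["fovy"],p["cx"],p["cy"],p["R"],p["t"], -np.array(p["R"]).T@p["t"])
    for t in ["cabinet","door_handle","clamp_grip","tray_grip","block1","pan","bottle","brush"]:
        print(t,[(np.round(d["rect"]).tolist(),round(d["conf"],2)) for d in search_frame(t,p)][:5])
print(ctrl.current_clock(),ctrl.current_tcp_rot())
E
```

```text
pics
scene 48.250088007480116 250.6813325237381 191.79008589266283 [[ 0.8407  0.5415  0.0019]
 [ 0.4532 -0.7018 -0.5497]
 [-0.2963  0.463  -0.8354]] [-0.4661 -0.1821  1.7339] [ 0.9882 -0.6782  1.3493]
cabinet [([275.0, 114.0, 15.0, 13.0], 0.75), ([200.0, 79.0, 136.0, 153.0], 0.74)]
door_handle [([236.0, 124.0, 59.0, 54.0], 0.58)]
clamp_grip [([275.0, 110.0, 16.0, 16.0], 0.63), ([144.0, 278.0, 22.0, 28.0], 0.21)]
tray_grip [([289.0, 189.0, 50.0, 34.0], 0.51)]
block1 [([195.0, 242.0, 22.0, 33.0], 0.9), ([142.0, 277.0, 24.0, 27.0], 0.61)]
pan [([234.0, 258.0, 55.0, 55.0], 0.82)]
bottle [([195.0, 298.0, 24.0, 27.0], 0.62)]
brush [([291.0, 188.0, 47.0, 33.0], 0.66)]
top 48.25859438158133 260.8176074403625 186.1683928476852 [[-0.0018 -1.      0.0059]
 [-0.9967  0.0013 -0.0812]
 [ 0.0811 -0.006  -0.9967]] [-0.0319  0.5893  1.5091] [ 0.4648 -0.0236  1.5521]
cabinet [([90.0, 174.0, 199.0, 70.0], 0.58)]
door_handle [([183.0, 182.0, 29.0, 64.0], 0.9), ([155.0, 202.0, 13.0, 16.0], 0.31)]
clamp_grip [([156.0, 202.0, 14.0, 15.0], 0.74), ([313.0, 191.0, 19.0, 20.0], 0.67)]
tray_grip []
block1 [([311.0, 190.0, 26.0, 20.0], 0.81), ([359.0, 210.0, 26.0, 20.0], 0.75)]
pan [([287.0, 124.0, 48.0, 44.0], 0.77), ([192.0, 132.0, 47.0, 30.0], 0.49)]
bottle [([355.0, 161.0, 23.0, 17.0], 0.84)]
brush [([191.0, 132.0, 48.0, 29.0], 0.9), ([311.0, 191.0, 22.0, 18.0], 0.22)]
0.9 [ 3.0719  0.6577 -0.    ]
```

```bash
python3 - <<'E'
import cv2
a=cv2.imread("pics/scene0.png")[60:350,120:370]
b=cv2.imread("pics/top0.png")[100:290,70:400]
cv2.imwrite("pics/s1.png",cv2.resize(a,None,fx=2.06,fy=2.06,interpolation=2))
cv2.imwrite("pics/t1.png",cv2.resize(b,None,fx=2.4,fy=2.4,interpolation=2))
E
```

```text
(no output)
```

View pics/s1.png

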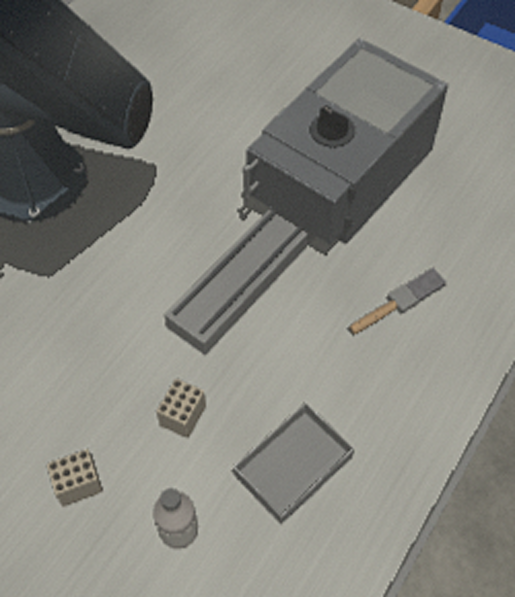

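View pics/t1.png

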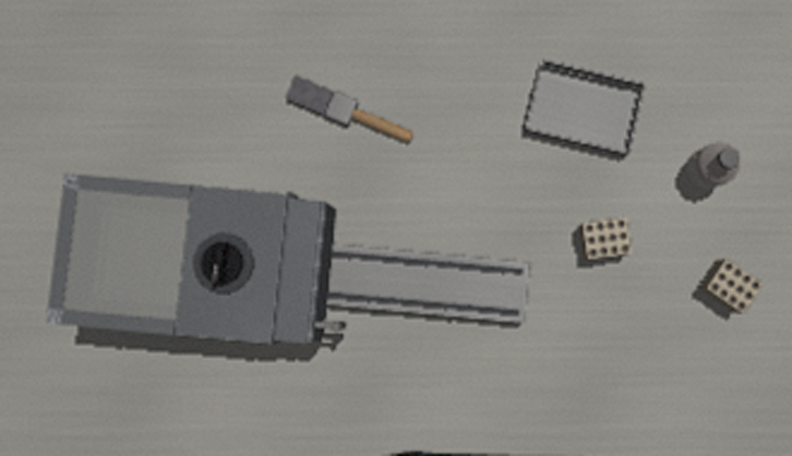

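The pictures show the cabinet with its door shut and the knob bar roughly along the cabinet's axis, bar at (222,262) in the top crop. There are two blocks, near crop (606,240) and (734,285), with no sign of a third. I'll fit the poses from both views next.

```bash
cat > h.py <<'E'
from rig import ctrl, eyes, search_frame
import cv2, numpy as np
from scipy.optimize import least_squares
from scipy.spatial.transform import Rotation as Ro
np.set_printoptions(precision=4,suppress=True)
def cam(p):
    """(K-ish focal, cx, cy, R, t) ; wrist handled with pose stored in p['T'] (world<-cam)"""
    f=p["frame"].shape[0]/2/np.tan(np.radians(p["fovy"])/2)
    if "T" in p: T=p["T"]; R=T[:3,:3].T; t=-R@T[:3,3]
    else: R=np.array(p["R"]); t=np.array(p["t"])
    return f,p["cx"],p["cy"],R,t
def proj(p,X):
    f,cx,cy,R,t=cam(p); c=np.atleast_2d(X)@R.T+t
    if "T" in p:
        r=np.hypot(c[:,0],c[:,1]); s=f*np.arctan2(r,c[:,2])/np.maximum(r,1e-9)
    else: s=f/c[:,2]
    return np.c_[cx+s*c[:,0],cy+s*c[:,1]]
def ray(p,uv):
    f,cx,cy,R,t=cam(p); d=(np.array(uv,float)-[cx,cy])/f
    if "T" in p:
        r=np.hypot(*d); v=np.r_[d*np.sinc(r/np.pi),np.cos(r)]
    else: v=np.r_[d,1]
    return -R.T@t, R.T@v
def onz(p,uv,z):
    o,d=ray(p,uv); return o+d*(z-o[2])/d[2]
def tri(obs):
    A=np.zeros((3,3));b=np.zeros(3);L=[]
    for p,uv in obs:
        o,d=ray(p,uv); d=d/np.linalg.norm(d); M=np.eye(3)-np.outer(d,d); A+=M;b+=M@o;L.append((o,M))
    X=np.linalg.solve(A,b); return X,[np.linalg.norm(M@(X-o)) for o,M in L]
def wrist():
    pos=np.array(ctrl.current_position()); rv=np.array(ctrl.current_tcp_rot())
    p=dict(eyes.get_image("wrist")); T=np.eye(4);T[:3,:3]=Ro.from_rotvec(rv).as_matrix();T[:3,3]=pos
    p["T"]=T@np.array(p["T_tool_cam"]); return p
def save(p,n): cv2.imwrite(f"pics/{n}.png",cv2.cvtColor(p["frame"],cv2.COLOR_RGB2BGR))
def down(yaw):
    """tool pointing down; tool y axis (closing line) along world angle yaw"""
    y=np.array([np.cos(yaw),np.sin(yaw),0]); z=np.array([0,0,-1.]); x=np.cross(y,z)
    return Ro.from_matrix(np.c_[x,y,z]).as_rotvec()
def pose(): return np.array(ctrl.current_position()),ctrl.current_contact_force(),ctrl.current_grip_width(),ctrl.current_clock()
E
python3 - <<'E'
from h import *
S=eyes.get_image("scene");T=eyes.get_image("top")
s=lambda u,v:(u/2.06+120-.25,v/2.06+60-.25); t=lambda u,v:(u/2.4+70-.3,v/2.4+100-.3)
H=.181
obs=[(T,t(68,176),(.15,-.1,H)),(T,t(50,322),(.15,.1,H)),(T,t(288,193),(-.15,-.1,H)),(T,t(275,343),(-.15,.1,H)),
(T,t(527,262),(-.49,-.045,.045)),(T,t(522,326),(-.49,.045,.045)),
(S,s(360,41),(.15,.1,H)),(S,s(447,88),(.15,-.1,H)),(S,s(262,137),(-.15,.1,H)),(S,s(362,182),(-.15,-.1,H)),
(S,s(166,320),(-.49,.045,.045)),(S,s(207,352),(-.49,-.045,0.0))]
def W(q,X): c,n=np.cos(q[2]),np.sin(q[2]); return np.array([q[0]+c*X[0]-n*X[1],q[1]+n*X[0]+c*X[1],X[2]])
def res(q): return np.concatenate([proj(p,W(q,X))[0]-uv for p,uv,X in obs])
r=least_squares(res,[.45,.3,np.pi/2],loss="soft_l1"); print(r.x,np.degrees(r.x[2])); print(r.fun.reshape(-1,2))
q=r.x
o,_=None,None
tr=lambda a,b:print(tri([(T,t(*a)),(S,s(*b))]))
print("knob bar top");tr((222,262),(333,115))
print("block tops");tr((606,238),(183,400));tr((736,284),(75,467))
for uv in [(584,222),(627,217),(629,251),(586,258)]: print(onz(T,t(*uv),.06))
for uv in [(725,259),(760,287),(742,311),(709,288)]: print(onz(T,t(*uv),.06))
print("handle?");tr((342,323),(250,158))
# nominal: handle, knob
print("handle nominal",W(q,(-.15-.08,.065,.15)),"hinge",W(q,(-.15,-.1,.15)), "tray grip home",W(q,(-.17,0,.14)))
E
```

```text
[0.5115 0.3545 1.4779] 84.6751541983894
[[-1.1769 -1.6951]
 [-1.3733 -0.1513]
 [ 0.1645 -0.263 ]
 [-1.0049 -0.2628]
 [ 1.4099 -0.9747]
 [ 1.2976 -1.9963]
 [-0.7781 -1.4257]
 [ 0.2568 -1.7396]
 [-0.3763 -3.4707]
 [-4.0231  1.1544]
 [-1.2252 -2.1231]
 [-0.9204  2.3423]]
knob bar top
(array([0.5046, 0.2741, 0.2264]), [np.float64(0.0020892609043368605), np.float64(0.002089260904336875)])
block tops
(array([ 0.5439, -0.2451,  0.0576]), [np.float64(0.0028404985603007263), np.float64(0.002840498560300768)])
(array([ 0.4768, -0.4285,  0.0729]), [np.float64(0.0030620086641624526), np.float64(0.003062008664162558)])
[ 0.5649 -0.2149  0.06  ]
[ 0.5721 -0.2776  0.06  ]
[ 0.5227 -0.2797  0.06  ]
[ 0.5126 -0.2171  0.06  ]
[ 0.5108 -0.4191  0.06  ]
[ 0.4702 -0.4689  0.06  ]
[ 0.4357 -0.442   0.06  ]
[ 0.4689 -0.3949  0.06  ]
handle?
(array([0.4286, 0.1229, 0.2132]), [np.float64(0.005592430411441374), np.float64(0.005592430411441352)])
handle nominal [0.4254 0.1315 0.15  ] hinge [0.5971 0.1959 0.15  ] tray grip home [0.4957 0.1852 0.14  ]
```

```bash
python3 - <<'E'
from h import *
print(np.array(eyes.get_image("wrist")["T_tool_cam"]))
cy=np.radians(84.7)
yawh=cy+np.pi/2
for a in [yawh,yawh-np.pi]:
  for th in np.linspace(0,1.75,6):
    h=np.array([.5971,.1959,.15]); v=np.array([-.172,-.0644]);c,s=np.cos(th),np.sin(th)
    g=h+np.r_[c*v[0]-s*v[1],s*v[0]+c*v[1],0]
    print(round(a,2),round(th,2),g,ctrl.inverse_kinematics(g,down(a+th)))
o=down(yawh-np.pi)
im=[]
for i,P in enumerate([(.40,.10,.36),(.46,.06,.36),(.48,.20,.42)]):
    ctrl.move_pose(P,o); p=wrist(); im.append(p)
    np.savez(f"w{i}.npz",**{k:np.array(v) for k,v in p.items()})
    for t in ["door_handle","clamp_grip"]: print(t,[(np.round(d["rect"]).tolist(),round(d["conf"],2)) for d in search_frame(t,p)][:3])
    print(proj(p,[[.4254,.1315,.173],[.5046,.2741,.225]]))
cv2.imwrite("pics/w.png",cv2.cvtColor(np.hstack([q["frame"] for q in im[:1]+im[2:]]),cv2.COLOR_RGB2BGR)[:,:])
a=cv2.imread("pics/w.png"); cv2.imwrite("pics/wa.png",cv2.resize(a,(800,300),interpolation=3))
E
```

```text
[[ 0.0001 -0.9496 -0.3134  0.0815]
 [ 1.      0.0001  0.0001  0.0007]
 [-0.     -0.3134  0.9496 -0.1294]
 [ 0.      0.      0.      1.    ]]
3.05 0.0 [0.4251 0.1315 0.15  ] None
3.05 0.35 [0.4576 0.0764 0.15  ] [-0.0761  0.4732  1.9212 -0.      0.7472  2.808 ]
3.05 0.7 [0.507  0.0358 0.15  ] [-0.1496  0.5173  1.8137 -0.      0.8107  2.3845]
3.05 1.05 [0.5674 0.0147 0.15  ] [-0.171   0.5791  1.6658  0.      0.8967  2.0131]
3.05 1.4 [0.6313 0.0155 0.15  ] [-0.1522  0.6502  1.4985 -0.      0.9929  1.6819]
3.05 1.75 [0.6911 0.0381 0.15  ] [-0.1059  0.7227  1.3296 -0.      1.0893  1.3782]
-0.09 0.0 [0.4251 0.1315 0.15  ] [ 0.0479  0.4549  1.9665 -0.      0.7201  0.1404]
-0.09 0.35 [0.4576 0.0764 0.15  ] [-0.0761  0.4732  1.9212 -0.      0.7472 -0.3336]
-0.09 0.7 [0.507  0.0358 0.15  ] [-0.1496  0.5173  1.8137  0.      0.8107 -0.7571]
-0.09 1.05 [0.5674 0.0147 0.15  ] [-0.171   0.5791  1.6658 -0.      0.8967 -1.1285]
-0.09 1.4 [0.6313 0.0155 0.15  ] [-0.1522  0.6502  1.4985 -0.      0.9929 -1.4597]
-0.09 1.75 [0.6911 0.0381 0.15  ] [-0.1059  0.7227  1.3296 -0.      1.0893 -1.7634]
door_handle [([253.0, 64.0, 174.0, 80.0], 0.81)]
clamp_grip [([321.0, 2.0, 54.0, 21.0], 0.57)]
[[280.5738 139.5457]
 [356.2587  -7.8773]]
door_handle [([192.0, 33.0, 186.0, 79.0], 0.93)]
clamp_grip []
[[220.4798 107.8584]
 [286.0883 -46.218 ]]
door_handle [([202.0, 154.0, 149.0, 59.0], 0.85)]
clamp_grip [([252.0, 73.0, 52.0, 43.0], 0.82)]
[[226.1596 211.0277]
 [277.8532  99.8333]]
```

View pics/wa.png

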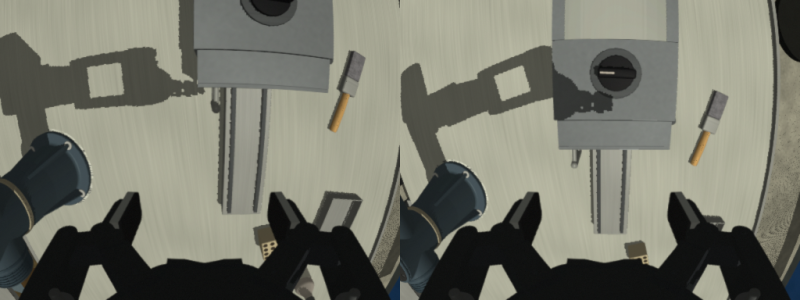

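The door is shut. The handle's upright bar shows at about (277,125) in the first wrist frame, and the knob bar lies across the cabinet at about (278,92) in the third. I'll magnify these to pick exact pixels.

```bash
python3 - <<'E'
import numpy as np, cv2
def c(i,u,v,w,h,s): return cv2.resize(np.load(f"w{i}.npz")["frame"][v:v+h,u:u+w,::-1],None,fx=s,fy=s,interpolation=cv2.INTER_CUBIC)
a=c(0,245,50,80,100,4); b=c(1,185,20,80,100,4); d=c(2,190,140,40,100,4)
cv2.imwrite("pics/c1.png",np.hstack([a,b,d]))
cv2.imwrite("pics/c2.png",np.hstack([c(2,190,30,170,180,4)]))
E
python3 -c "
import cv2;a=cv2.imread('pics/c2.png');print(a.shape);cv2.imwrite('pics/c2.png',a[:600])"
```

```text
(720, 680, 3)
```

View pics/c1.png

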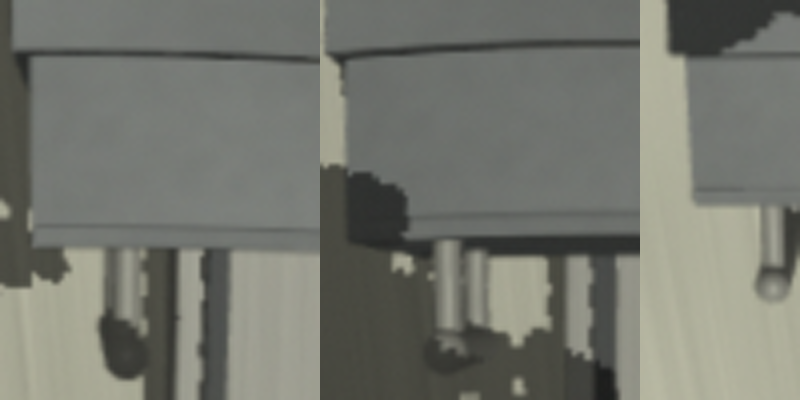

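View pics/c2.png

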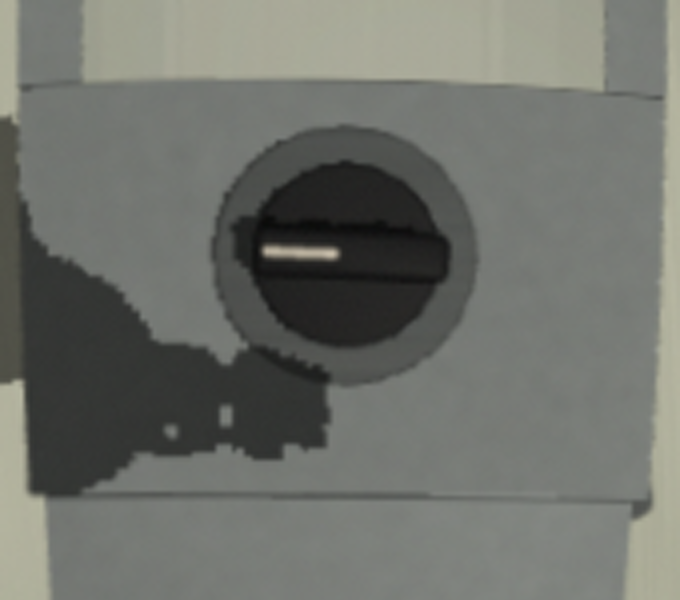

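The handle's ball top is at (276.7,139.2), (217.5,106.8) and (223,211.7) in the three frames. In the third frame the knob bar's top is centred at (278,93), its ends are at (254,91.8) and (301.8,94.3), and the roof's front corners are at (197.5,153) and (348,155).

```bash
python3 - <<'E'
from h import *
def ld(i):
    z=np.load(f"w{i}.npz"); return {k:(z[k] if z[k].ndim else float(z[k])) for k in ("frame","fovy","cx","cy","T")}
w=[ld(i) for i in range(3)]
S=eyes.get_image("scene");T=eyes.get_image("top")
s=lambda u,v:(u/2.06+120-.25,v/2.06+60-.25); t=lambda u,v:(u/2.4+70-.3,v/2.4+100-.3)
print("handle ball",tri([(w[0],(276.7,139.2)),(w[1],(217.5,106.8)),(w[2],(223,211.7))]), [onz(w[i],uv,.173) for i,uv in enumerate([(276.7,139.2),(217.5,106.8),(223,211.7)])])
print("knob",tri([(w[2],(278,93.2)),(T,t(222,262)),(S,s(333,113))]),onz(w[2],(278,93.2),.225))
a=onz(w[2],(254.2,91.7),.225);b=onz(w[2],(301.8,94.3),.225);print("bar ends",a,b,np.linalg.norm(a-b),np.degrees(np.arctan2(*(a-b)[1::-1])))
c=[onz(w[2],uv,.181) for uv in [(197.5,153),(348,155)]];print("roof front corners",c,np.linalg.norm(c[0]-c[1]),np.degrees(np.arctan2(*(c[0]-c[1])[1::-1])))
H=.181
obs=[(w[2],(197.5,153),(-.15,.1,H)),(w[2],(348,155),(-.15,-.1,H)),(w[2],(247,297),(-.49,.045,.045)),(w[2],(293,299.5),(-.49,-.045,.045)),
(w[0],(245+22/4,50+52/4),(-.15,.1,H)),(T,t(68,176),(.15,-.1,H)),(T,t(50,322),(.15,.1,H)),(T,t(527,262),(-.49,-.045,.045)),(T,t(522,326),(-.49,.045,.045))]
def W(q,X): c,n=np.cos(q[2]),np.sin(q[2]); return np.array([q[0]+c*X[0]-n*X[1],q[1]+n*X[0]+c*X[1],X[2]])
r=least_squares(lambda q:np.concatenate([proj(p,W(q,X))[0]-uv for p,uv,X in obs]),[.51,.35,1.48],loss="soft_l1")
q=r.x;print(q,np.degrees(q[2]));print(r.fun.reshape(-1,2))
print("handle nominal",W(q,(-.23,.065,.15)),"hinge",W(q,(-.15,-.1,.15)), "tray grip home",W(q,(-.17,0,.14)),"doorplane knob local")
E
```

```text
handle ball (array([0.4219, 0.1328, 0.1766]), [np.float64(0.0007246098223896739), np.float64(0.001075642183508779), np.float64(0.0004907842290445444)]) [array([0.4213, 0.1322, 0.173 ]), array([0.4224, 0.133 , 0.173 ]), array([0.4209, 0.1309, 0.173 ])]
knob (array([0.5041, 0.2778, 0.2263]), [np.float64(0.003702763294663803), np.float64(0.004927493178204895), np.float64(0.0015281788046064904)]) [0.5054 0.2813 0.225 ]
bar ends [0.4802 0.2851 0.225 ] [0.5309 0.2783 0.225 ] 0.0512004477810873 172.31459256959667
roof front corners [array([0.3998, 0.2168, 0.181 ]), array([0.5924, 0.1973, 0.181 ])] 0.19357466664757372 174.20136125417258
[0.5126 0.3558 1.4749] 84.50750605174363
[[-0.7822  0.7006]
 [ 3.9004  0.0158]
 [ 0.7252  2.553 ]
 [-3.3334 -0.0409]
 [-2.8745 -0.6113]
 [-1.4499 -2.1708]
 [-1.8324 -0.6553]
 [ 1.0532 -0.8855]
 [ 0.8642 -1.9131]]
handle nominal [0.4259 0.133  0.15  ] hinge [0.5978 0.1969 0.15  ] tray grip home [0.4963 0.1865 0.14  ] doorplane knob local
```

```bash
python3 - <<'E'
from h import *
yaw=np.radians(84.4)-np.pi/2
ctrl.set_gripper(.6,50)
ctrl.move_pose((.4225,.1325,.27),down(yaw))
print(ctrl.servo_line((.4225,.1325,.145),vel=.08,guard=12),*pose())
ctrl.set_gripper(0.0,50); print(*pose(),ctrl.current_grip_force())
g0=np.array([.4225,.1325]); 
h=g0+np.array([.172,.064]); 
off=np.zeros(2)
for th in np.arange(.06,1.76,.085):
    c,s=np.cos(th),np.sin(th); v=g0-h
    tgt=h+np.array([c*v[0]-s*v[1],s*v[0]+c*v[1]])
    rad=(tgt-h)/np.linalg.norm(tgt-h)
    ctrl.servo_line((*(tgt+rad*off[0]),.145),down(yaw+th),vel=.08)
    F=np.array(ctrl.current_contact_force()); fr=F[:2]@rad
    off[0]+=np.clip(fr*1e-4,-.003,.003)
    print(round(th,2),F,"fr",round(fr,1),"off",off[0].round(4),round(ctrl.current_grip_width(),3))
    if np.linalg.norm(F)>70: print("big");break
print(*pose(),ctrl.current_moment())
E
```

```text
False [0.4228 0.1325 0.1454] [-0.73   -0.2696  0.5919] 0.6014909506305951 8.0
[0.4198 0.1322 0.1451] [-4.2754 -2.2428  4.868 ] 0.1258488531342857 8.4417 48.60027194023132
0.06 [-4.4564 -1.8951  5.9181] fr 4.8 off 0.0005 0.127
0.15 [-4.4672 -3.7074  5.2463] fr 5.7 off 0.0011 0.125
0.23 [-4.6607 -3.367   5.1429] fr 5.7 off 0.0016 0.124
0.32 [-2.5027 -2.856   4.2403] fr 3.7 off 0.002 0.128
0.4 [-1.6108 -1.6861  4.8588] fr 2.3 off 0.0022 0.126
0.49 [-0.2239  0.1222  2.7197] fr 0.1 off 0.0022 0.125
0.57 [1.7289 1.4532 1.9381] fr -2.2 off 0.002 0.124
0.66 [3.5183 4.9154 1.6295] fr -6.0 off 0.0014 0.124
0.74 [2.8653 4.7115 3.0954] fr -5.5 off 0.0009 0.127
0.83 [2.2105 4.3487 3.2159] fr -4.9 off 0.0004 0.125
0.91 [1.2552 3.6914 5.4858] fr -3.9 off -0.0 0.123
1.0 [0.2455 2.6011 5.8735] fr -2.6 off -0.0003 0.124
1.08 [0.5887 2.3861 5.2473] fr -2.4 off -0.0005 0.124
1.17 [-0.2129  2.2837  5.856 ] fr -2.3 off -0.0007 0.121
1.25 [-0.3427  2.6783  7.851 ] fr -2.7 off -0.001 0.123
1.34 [0.7383 0.9572 6.9363] fr -0.9 off -0.0011 0.125
1.42 [-0.1556  3.2087  6.806 ] fr -3.2 off -0.0014 0.125
1.51 [-0.3687  2.0721  5.9269] fr -2.1 off -0.0016 0.128
1.59 [-1.59    2.0157  6.3054] fr -2.5 off -0.0019 0.126
1.68 [-1.0802  1.6494  6.2053] fr -2.0 off -0.0021 0.124
[0.6744 0.0337 0.1452] [-1.0802  1.6494  6.2053] 0.12444432095627647 15.2917 [0.2793 0.0306 0.0677]
```

```bash
python3 - <<'E'
from h import *
yaw=np.radians(84.4)-np.pi/2
g0=np.array([.4225,.1325]); h=g0+np.array([.172,.064]); th=1.77;c,s=np.cos(th),np.sin(th); v=g0-h
t=h+np.array([c*v[0]-s*v[1],s*v[0]+c*v[1]]); t=t-.0022*(t-h)/np.linalg.norm(t-h)
print(ctrl.servo_line((*t,.145),down(yaw+th),vel=.05,guard=25),*pose())
ctrl.set_gripper(.5)
p=ctrl.current_position(); ctrl.servo_line((p[0],p[1],.30),vel=.2)
k=np.array([.505,.280]); y0=np.radians(173-90)
ctrl.set_gripper(.5,60)
ctrl.move_pose((*k,.32),down(y0))
w=wrist(); save(w,"door1")
print(ctrl.servo_line((*k,.214),vel=.08,guard=12),*pose())
ctrl.set_gripper(0,60); print(*pose(),ctrl.current_moment())
m0=np.array(ctrl.current_moment())
for d in np.arange(.15,1.51,.15):
    ctrl.servo_line((*k,.214),down(y0+d),vel=.05)
    m=ctrl.current_moment(); print(round(d,2),np.array(ctrl.current_contact_force()),np.array(m),round(ctrl.current_grip_width(),3))
    if abs(m[2]-m0[2])>3: print("stop");break
print(*pose())
E
```

```text
False [0.6843 0.0392 0.1451] [-11.655   -6.4747  12.0404] 0.1268913773590604 15.7833
False [0.5054 0.2801 0.2146] [ 0.3366 -0.0369 -0.8245] 0.4977191859525873 20.0167
[0.5054 0.2812 0.2147] [-0.7109  4.5539  2.8912] 0.15020428373722294 20.3833 [ 0.6391  0.0678 -0.0009]
0.15 [0.0403 4.7056 2.1717] [0.7996 0.115  0.0482] 0.15
0.3 [-0.6527  6.2979  2.5858] [0.78   0.0927 0.1064] 0.149
0.45 [-0.6752  7.4131  2.4176] [0.8984 0.1442 0.035 ] 0.146
0.6 [-1.7876  6.7072  2.6151] [1.0948 0.0994 0.0662] 0.154
0.75 [-1.092   6.9593  2.9114] [1.2106 0.1565 0.0432] 0.152
0.9 [-1.554   8.4727  2.0949] [1.2342 0.1877 0.0015] 0.151
1.05 [-1.7652  9.1627  2.1382] [1.3025 0.2332 0.0815] 0.148
1.2 [-2.4962  8.1359  3.7568] [1.4402 0.3069 0.1228] 0.148
1.35 [-2.4659  9.9356  2.7923] [1.4922 0.3804 0.0961] 0.15
1.5 [-2.8332  9.7466  4.2559] [1.5815 0.4417 0.0247] 0.151
[0.5042 0.2829 0.2147] [-2.8332  9.7466  4.2559] 0.1508422088966331 23.3833
```

View pics/door1.png

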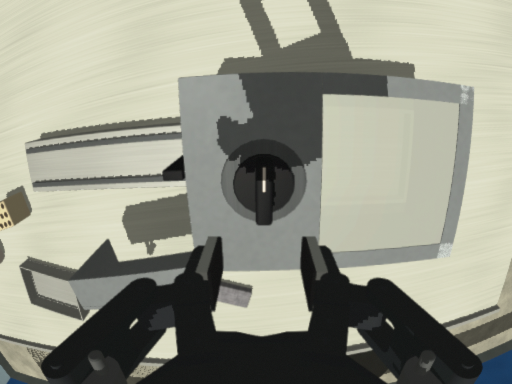

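```bash
python3 - <<'E'
from h import *
k=np.array([.505,.280]); y0=np.radians(173-90)
ctrl.servo_line((*k,.214),down(y0+1.57),vel=.05); print(*pose(),ctrl.current_moment())
ctrl.set_gripper(.5); ctrl.servo_line((*k,.33),vel=.2)
yaw=np.radians(84.5)-np.pi/2
P=[(.49,.08,.32),(.50,.16,.34)]; im=[]
for i,q in enumerate(P):
    ctrl.move_pose(q,down(yaw)); p=wrist(); im.append(p); np.savez(f"g{i}.npz",**{k:np.array(v) for k,v in p.items()})
    print([(np.round(d["rect"]).tolist(),round(d["conf"],2)) for d in search_frame("tray_grip",p)][:2], proj(p,[[.4963,.1865,.15],[.505,.28,.225]]))
a=[]
for p in im:
    u,v=np.round(proj(p,[.4963,.1865,.15])[0]).astype(int); u0,v0=max(u-50,0),max(v-75,0); print(u0,v0)
    a.append(cv2.resize(p["frame"][v0:v0+150,u0:u0+100,::-1],(400,600),interpolation=cv2.INTER_CUBIC))
cv2.imwrite("pics/grip.png",np.hstack(a))
E
```

```text
[0.5041 0.2829 0.2147] [-3.0767 10.2575  4.1297] 0.1530741720936107 23.6333 [1.5439 0.429  0.0031]
[([212.0, 47.0, 94.0, 42.0], 0.76), ([381.0, 252.0, 62.0, 73.0], 0.42)] [[256.2187  70.572 ]
 [254.5268 -49.6368]]
[] [[254.5635 147.3253]
 [252.2553  49.9143]]
206 0
205 72
```

View pics/grip.png

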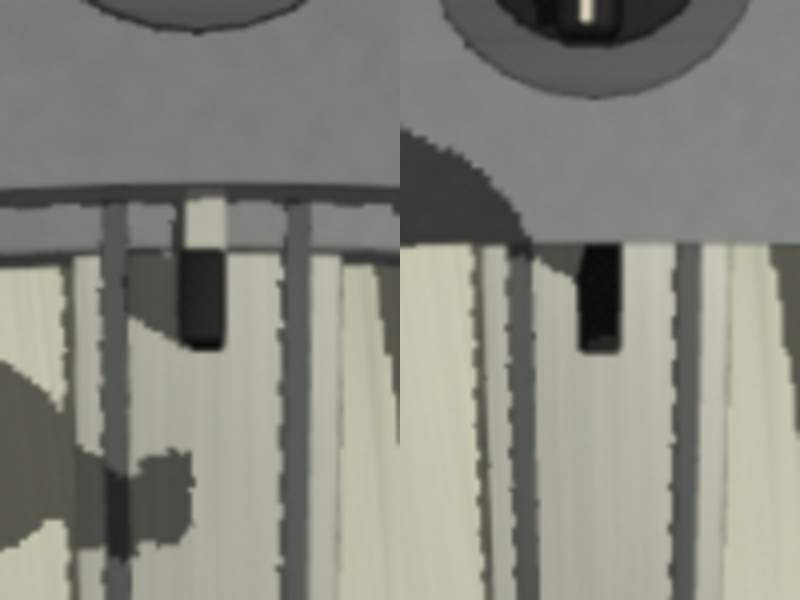

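The knob mark now points at the doorway, so the clamp is free. In frame 0 the plate's lit top has its front edge at (257.3,62.5); in frame 1 the plate is at u≈255, occluded above v=133.

```bash
python3 - <<'E'
from h import *
def ld(n):
    z=np.load(n); return {k:(z[k] if z[k].ndim else float(z[k])) for k in ("frame","fovy","cx","cy","T")}
a,b=ld("g0.npz"),ld("g1.npz")
print(onz(a,(257.3,62.5),.15), onz(a,(257.3,50),.15))
print(onz(b,(255,134),.15),onz(b,(255,159),.15))
u=np.array([np.cos(1.4749),np.sin(1.4749),0])
C=np.array([.4963,.1865,.15])
for p in (a,b): print(proj(p,[C-u*.012,C+u*.012,C-u*.012-[0,0,.08],C-u*.012-[0,0,.06]]))
print([onz(a,(206+x/4,62.5),.15) for x in (185,225)], [onz(b,(205+x/4,158),.15) for x in (181,222)])
g=a["frame"][40:95,257].mean(1); print(g)
g=b["frame"][128:166,255].mean(1); print(g)
E
```

```text
[0.4981 0.1946 0.15  ] [0.4994 0.2073 0.15  ]
[0.4982 0.201  0.15  ] [0.4955 0.1735 0.15  ]
[[256.2254  82.4408]
 [256.2175  58.7845]
 [257.2502  85.3493]
 [257.0369  84.7433]]
[[254.5922 158.0901]
 [254.5403 136.4233]
 [255.7908 145.9375]
 [255.536  148.5108]]
[array([0.4932, 0.1951, 0.15  ]), array([0.503 , 0.1941, 0.15  ])] [array([0.4904, 0.1751, 0.15  ]), array([0.5016, 0.174 , 0.15  ])]
[124.3333 124.6667 124.6667 124.     121.6667 101.6667  66.6667  74.6667
  83.3333 122.6667 166.3333 172.     172.3333 172.6667 172.     172.3333
 172.3333 173.3333 173.     173.     171.6667 149.6667  68.      34.3333
  35.6667  35.3333  35.3333  35.3333  37.      36.3333  36.6667  36.6667
  36.      37.3333  37.3333  37.6667  38.3333  37.      38.6667  39.3333
  39.3333  40.      38.6667  38.3333  29.6667  17.3333  12.6667  58.6667
 155.6667 169.     169.6667 169.3333 169.     169.3333 169.    ]
[133.     132.     131.     128.      97.3333  35.3333  11.      11.3333
  13.      10.6667  11.6667  13.      12.3333  12.      12.6667  12.6667
  13.3333  12.      11.6667  13.      13.3333  13.6667  14.6667  13.6667
  12.6667  14.      12.6667  19.3333  34.3333  36.6667  36.3333  48.6667
 102.3333 169.3333 175.6667 175.6667 175.3333 174.6667]
```

```bash
python3 - <<'E'
from h import *
def ld(n):
    z=np.load(n); return {k:(z[k] if z[k].ndim else float(z[k])) for k in ("frame","fovy","cx","cy","T")}
a,b=ld("g0.npz"),ld("g1.npz")
print(tri([(a,(257.3,73)),(b,(255.3,145))]))
cy=1.4749; yaw=cy-np.pi/2; u=np.array([np.cos(cy),np.sin(cy)])
g=np.array([.4973,.1863]); 
ctrl.set_gripper(.45,60)
ctrl.move_pose((*g,.25),down(yaw))
print(ctrl.servo_line((*g,.137),vel=.06,guard=12),*pose())
ctrl.set_gripper(0,60); print(*pose())
n=np.array([-u[1],u[0]]); off=0
w0=ctrl.current_grip_width()
for d in list(np.arange(.03,.29,.03))+[.297]:
    t=g-u*d+n*off; ctrl.servo_line((*t,.137),vel=.12)
    F=np.array(ctrl.current_contact_force()); off+=np.clip(F[:2]@n*1e-4,-.002,.002)
    print(round(d,3),F,round(off,4),round(ctrl.current_grip_width(),3))
    if np.linalg.norm(F)>60: print("big");break
print(ctrl.servo_line((*(g-u*.304+n*off),.137),vel=.03,guard=15),*pose())
np.save("traygrip_out.npy",ctrl.current_position())
E
```

```text
(array([0.4968, 0.1856, 0.1294]), [np.float64(0.00018971452731879953), np.float64(0.0001897145273189612)])
False [0.4975 0.1863 0.1373] [ 0.2191 -0.5135 -0.1119] 0.45260744259866215 30.4333
[0.4947 0.1865 0.1372] [-5.1234  0.4612  5.0403] 0.1316030294756106 30.7833
0.03 [-3.6868 -1.9702  5.588 ] 0.0003 0.13
0.06 [-5.0706 -2.5907  5.3214] 0.0008 0.128
0.09 [-4.604  -2.8756  5.4823] 0.0013 0.125
0.12 [-3.5739 -2.3392  5.1723] 0.0016 0.129
0.15 [-4.2382 -2.8344  6.0031] 0.002 0.127
0.18 [-4.3997 -2.395   4.4148] 0.0024 0.128
0.21 [-3.2188 -1.4018  4.4807] 0.0027 0.13
0.24 [-2.7132 -2.4332  4.0246] 0.003 0.127
0.27 [-2.1546 -2.5468  4.9854] 0.0031 0.13
0.297 [1.0518 1.6111 4.6068] 0.0031 0.127
True [ 0.4665 -0.1093  0.1372] [0.8468 3.3344 4.257 ] 0.12987073761955167 34.9667
```

```bash
cat >> h.py <<'E'
def mask(p):
    f=cv2.GaussianBlur(p["frame"],(3,3),0).astype(int); m=((f[...,0]-f[...,2])>24).astype(np.uint8)
    return m
def hull(p,q,zc=.03):
    c,s=np.cos(q[2]),np.sin(q[2]); P=[]
    for a in (-.033,.033):
        for b in (-.027,.027):
            for z in (-.03,.03): P.append([q[0]+c*a-s*b,q[1]+s*a+c*b,zc+z])
    return cv2.convexHull(proj(p,P).astype(np.float32))
def fitblock(ps,q0,zc=.03):
    """fit block silhouette (x,y,yaw) to beige masks by IoU, given pictures"""
    from scipy.optimize import minimize
    ms=[]
    for p in ps:
        u=proj(p,[q0[0],q0[1],zc])[0]; m=mask(p); n=np.zeros_like(m)
        cv2.circle(n,tuple(int(x) for x in u),110 if "T" in p else 30,1,-1); m=cv2.morphologyEx(m*n,cv2.MORPH_CLOSE,np.ones((7,7)))
        k,l,st,ce=cv2.connectedComponentsWithStats(m); i=min((j for j in range(1,k) if st[j,4]>60),key=lambda j:np.hypot(*(ce[j]-u)))
        ms.append((p,(l==i).astype(np.float32)))
    def cost(q):
        J=0
        for p,m in ms:
            h=np.zeros(m.shape,np.uint8); cv2.fillPoly(h,[np.round(hull(p,q,zc)*16).astype(np.int32)],255,cv2.LINE_AA,4); h=h/255.
            J+=1-np.minimum(h,m).sum()/np.maximum(h,m).sum()
        return J/len(ms)
    best=None
    for y in np.radians(np.arange(0,180,30)):
        r=minimize(cost,[q0[0],q0[1],y],method="Nelder-Mead",options=dict(initial_simplex=[[q0[0],q0[1],y],[q0[0]+.02,q0[1],y],[q0[0],q0[1]+.02,y],[q0[0],q0[1],y+.4]],maxiter=150))
        if best is None or r.fun<best.fun: best=r
    return best.x,best.fun
E
python3 - <<'E'
from h import *
ctrl.set_gripper(.45); p=np.array(ctrl.current_position()); ctrl.servo_line((p[0],p[1],.30),vel=.2)
yaw=1.4749-np.pi/2
ctrl.move_pose((.47,-.28,.32),down(yaw+.4))
S=eyes.get_image("scene");T=eyes.get_image("top")
for n,i in (("scene",S),("top",T)):
    print(n,[(np.round(d["rect"]).tolist(),round(d["conf"],2)) for d in search_frame("block1",i)])
w=wrist(); print([(np.round(d["rect"]).tolist(),round(d["conf"],2)) for d in search_frame("block1",w)])
m=mask(w); k,l,st,ce=cv2.connectedComponentsWithStats(m); print([(s[:5].tolist()) for s in st[1:] if s[4]>100])
for q in ((.543,-.246),(.474,-.431)):
    for ps in ([w],[T],[S],[w,T,S]):
        try: print(fitblock(ps,q))
        except Exception as e: print(e)
im=w["frame"].copy(); im[m>0]=[255,0,0]
cv2.imwrite("pics/b.png",np.hstack([w["frame"],T["frame"][:, 130:418]])[...,::-1])
E
```

```text
scene [([144.0, 278.0, 25.0, 27.0], 0.96), ([196.0, 245.0, 23.0, 27.0], 0.74), ([204.0, 146.0, 74.0, 68.0], 0.26)]
top [([193.0, 132.0, 42.0, 26.0], 0.72), ([309.0, 190.0, 24.0, 20.0], 0.68)]
[([214.0, 215.0, 45.0, 59.0], 0.97), ([293.0, 121.0, 52.0, 57.0], 0.64), ([415.0, 0.0, 96.0, 18.0], 0.27)]
[[446, 9, 21, 16, 180], [297, 124, 47, 55, 1718], [226, 230, 35, 46, 837]]
(array([ 0.5459, -0.2481,  1.7269]), np.float64(0.170018381985654))
(array([ 0.5484, -0.25  ,  1.8983]), np.float64(0.6023979783859347))
(array([ 0.5357, -0.241 ,  0.822 ]), np.float64(0.5537051411725042))
(array([ 0.5476, -0.2486,  1.7779]), np.float64(0.4533489109560209))
(array([ 0.4943, -0.4479,  1.8586]), np.float64(0.4880541864448944))
min() iterable argument is empty
(array([ 0.4622, -0.4285,  1.1061]), np.float64(0.503338594148355))
min() iterable argument is empty
```

View pics/b.png

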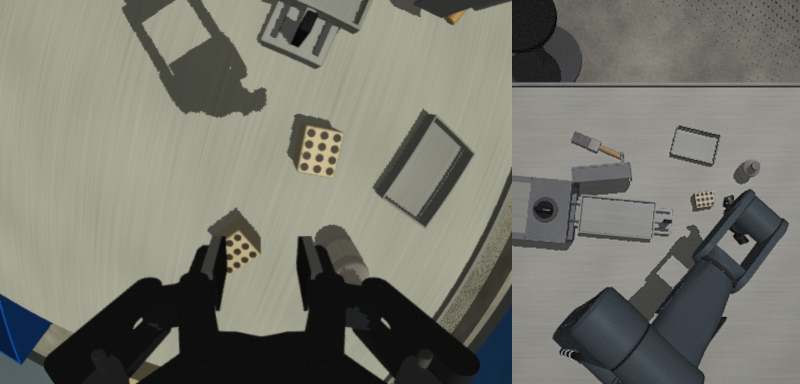

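The wrist view shows block A at about (322,150) and block B at about (240,250), partly behind a finger. The tray is out and only two blocks exist. I'll fit the lit top faces only, and view from better spots.

```bash
cat >> h.py <<'E'
def mask(p):
    f=cv2.GaussianBlur(p["frame"],(3,3),0).astype(int); return ((f[...,0]-f[...,2]>28)&(f[...,0]>140)).astype(np.uint8)
def hull(p,q,zc=.03):
    c,s=np.cos(q[2]),np.sin(q[2])
    return cv2.convexHull(proj(p,[[q[0]+c*a-s*b,q[1]+s*a+c*b,zc+.03] for a in (-.033,.033) for b in (-.027,.027)]).astype(np.float32))
E
python3 - <<'E'
from h import *
yaw=1.4749-np.pi/2
ims={}
for n,P in dict(A1=(.53,-.36,.30),A2=(.50,-.32,.30),B1=(.46,-.53,.30),B2=(.44,-.49,.30)).items():
    try: ctrl.move_pose(P,down(yaw))
    except ctrl.Unreachable: print("unr",n);continue
    ims[n]=wrist()
qa,qb=(.545,-.247),(.474,-.431)
for l,q in (("A",qa),("B",qb)):
    ps=[ims[k] for k in ims if k[0]==l]
    for s in [[p] for p in ps]+[ps]: print(l,*fitblock(s,q))
    m=[cv2.minAreaRect(cv2.findNonZero(mask(p)[...])) for p in ps]
    r=[]
    for p in ps:
        u=proj(p,[*q,.06])[0]; k,lab,st,ce=cv2.connectedComponentsWithStats(cv2.morphologyEx(mask(p),cv2.MORPH_CLOSE,np.ones((7,7))))
        i=min((j for j in range(1,k) if st[j,4]>200),key=lambda j:np.hypot(*(ce[j]-u))); r.append((p,ce[i])); print(st[i],ce[i],u)
    print("tri top centre",tri(r))
p=ims["B1"];cv2.imwrite("pics/bb.png",np.hstack([ims["A1"]["frame"][:,100:460],p["frame"][:,100:460]])[...,::-1])
E
```

```text
A [ 0.5451 -0.2464  1.7001] 0.1312698620974374
A [ 0.545  -0.2472  1.6883] 0.09499691675231259
A [ 0.5446 -0.2471  1.7369] 0.11593305191992687
[ 238   41   53   60 2131] [264.0479  70.6983] [263.9684  69.9375]
[ 266   72   52   59 2162] [292.1327 101.7553] [291.9966 101.2117]
tri top centre (array([ 0.5451, -0.2478,  0.059 ]), [np.float64(0.00012193888672755629), np.float64(0.00012193888672782331)])
B [ 0.4752 -0.4316  0.9295] 0.26377250703646105
B [ 0.4755 -0.4325  0.9635] 0.1711030526626609
B [ 0.4747 -0.4311  0.9622] 0.22047934702959604
[ 234   51   62   65 1800] [266.2222  83.3994] [263.7762  82.0358]
[ 258   83   57   64 1961] [285.1617 115.1101] [282.8536 114.1797]
tri top centre (array([ 0.477 , -0.4327,  0.0557]), [np.float64(0.000104505454874894), np.float64(0.00010450545487481345)])
```

```bash
cat >> h.py <<'E'
CY=1.4749; U=np.array([np.cos(CY),np.sin(CY)]); YT=CY-np.pi/2; TC=np.array([.483,.059])
def pick_place(q0,view,lx):
    ps=[]
    ctrl.set_gripper(1.0,70)
    for d in (0,.04):
        ctrl.move_pose((view[0]-d*.5,view[1]+d,.30),down(YT)); ps.append(wrist())
    q,c=fitblock(ps,q0); print("fit",q,c)
    if c>.3 or np.hypot(q[0]-q0[0],q[1]-q0[1])>.008: print("moved/uncertain, abort"); return
    a=(q[2]+np.pi/2-YT+np.pi/2)%np.pi-np.pi/2+YT
    ctrl.move_pose((q[0],q[1],.18),down(a))
    print("down",ctrl.servo_line((q[0],q[1],.032),vel=.08,guard=10),*pose())
    ctrl.set_gripper(0,70); w=ctrl.current_grip_width(); print("grip",w*85,*pose()[:2])
    def chk(s):
        v=ctrl.current_grip_width(); f=ctrl.current_grip_force(); print(s,round(v*85,1),round(f,1),np.array(ctrl.current_contact_force()))
        return abs(v-w)<.1
    ctrl.servo_line((q[0],q[1],.15),vel=.1)
    if not chk("lifted"): return
    t=TC+U*lx; s=np.array(ctrl.current_position()[:2])
    for k in (.33,.66,1):
        ctrl.servo_line((*(s+(t-s)*k),.15),down(a+(YT-a)*k),vel=.12)
        if not chk("carry"): return
    ctrl.servo_line((*t,.112),vel=.08); chk("low")
    print("contact",ctrl.servo_line((*t,.090),vel=.02,guard=6),*pose())
    ctrl.set_gripper(.8); p=ctrl.current_position(); ctrl.servo_line((p[0],p[1],.20),vel=.1); print("done",*pose())
E
python3 - <<'E'
from h import *
pick_place((.545,-.247),(.53,-.36),.045)
E
```

```text
fit [ 0.5454 -0.2465  1.7009] 0.24367556566466564
down False [ 0.5457 -0.2467  0.0324] [ 0.1104  0.3596 -0.9804] 1.0026388039396217 43.75
grip 53.37476578259625 [ 0.5451 -0.2465  0.0324] [-1.3139 -0.6437  4.5799]
lifted 53.2 73.8 [ 0.0899 -1.2117 -3.178 ]
carry 53.2 73.8 [ 0.307   0.3019 -3.034 ]
carry 52.8 73.8 [-0.4471 -0.0434 -3.7301]
carry 53.0 73.8 [ 0.4188 -0.4762 -3.5464]
low 52.8 73.8 [-0.6094 -0.0029 -3.6585]
contact True [0.4872 0.1038 0.0954] [ 0.2074 -1.0336  5.8136] 0.6308970607172242 50.3167
done [0.4858 0.1038 0.1995] [-0.5343 -0.0908  0.1219] 0.7999345325850958 51.8167
```

```bash
python3 - <<'E'
from h import *
pick_place((.4755,-.432),(.46,-.53),-.055)
p=ctrl.current_position()
ctrl.servo_line((p[0],p[1],.30),vel=.2)
ctrl.move_pose((.45,-.14,.34),down(YT)); w=wrist(); S=eyes.get_image("scene")
for n,i in (("w",w),("s",S)): print([(np.round(d["rect"]).tolist(),round(d["conf"],2)) for d in search_frame("block1",i)])
cv2.imwrite("pics/tray.png",np.hstack([w["frame"][:,100:460],S["frame"][:,80:400]])[...,::-1]); print(*pose())
print(proj(w,[[*TC,.063],[*(TC-.17*U),.15]]))
E
```

```text
fit [ 0.5058 -0.411   1.0328] 0.28896797423629117
moved/uncertain, abort
[([282.0, 269.0, 46.0, 49.0], 0.59), ([381.0, 256.0, 18.0, 29.0], 0.48)]
[([155.0, 276.0, 27.0, 28.0], 0.95), ([239.0, 156.0, 24.0, 25.0], 0.75)]
[ 0.4503 -0.1411  0.3397] [-0.0522 -0.6189  0.5875] 0.9984332412777016 56.6
[[269.765    9.5256]
 [272.0703 140.6358]]
```

View pics/tray.png

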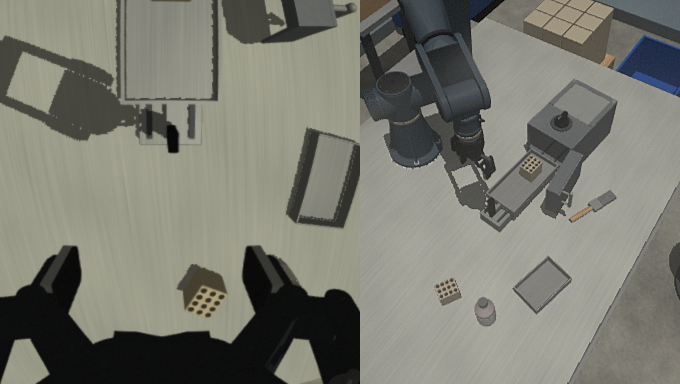

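The block in the tray sits flat. Block B was knocked to about (0.506,-0.411), nearer the bottle, so I'll check the bottle clearance and then re-measure it.

```bash
python3 - <<'E'
from h import *
S=eyes.get_image("scene");T=eyes.get_image("top")
for t in("bottle",):
    a=search_frame(t,S);b=search_frame(t,T); print(a[:1],b[:1])
o=lambda r:(r[0]+r[2]/2,r[1]+r[3]/2)
t=lambda u,v:(u/2.4+70-.3,v/2.4+100-.3)
print("cap",onz(T,t(728,158),.15)); print("scene cap",onz(S,(80+485-360,301),.15))
ps=[]
for P in ((.49,-.52,.30),(.47,-.48,.30),(.52,-.50,.32)):
    ctrl.move_pose(P,down(YT)); ps.append(wrist())
for s in [[p] for p in ps]+[ps]: print(*fitblock(s,(.506,-.411)))
r=search_frame("bottle",ps[-1]); print(r[:1])
cv2.imwrite("pics/b2.png",ps[-1]["frame"][...,::-1])
E
```

```text
[{'rect': [197.8, 296.6, 20.1, 32.2], 'conf': 0.78}] [{'rect': [356.6, 158.4, 21.3, 21.2], 'conf': 0.83}]
cap [ 0.6468 -0.4025  0.15  ]
scene cap [ 0.6557 -0.3998  0.15  ]
[ 0.5059 -0.4107  0.9783] 0.3574307125553474
[ 0.5057 -0.4109  0.9928] 0.34360578764707916
[ 0.5068 -0.4089  1.0105] 0.37020379429361583
[ 0.5059 -0.4108  0.9804] 0.3592219322199493
[{'rect': [322.4, 50.0, 63.1, 51.2], 'conf': 0.86}]
```

View pics/b2.png

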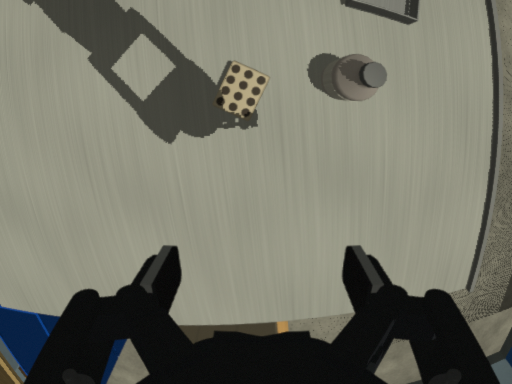

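The block's top face has corners at about (232,60), (269,76), (246,118) and (216,103), its lower-left part in shadow. The bottle, at about (360,75), is well clear.

```bash
sed -i 's/if c>.3 or/if c>.42 or/' h.py; python3 - <<'E'
from h import *
ctrl.move_pose((.52,-.50,.32),down(YT)); p=wrist()
c=np.array([onz(p,x,.06) for x in [(232,60),(269,76),(246,118),(216,103)]]);print(c, c.mean(0), [np.arctan2(*(c[a]-c[b])[1::-1]) for a,b in((1,2),(0,3))],np.linalg.norm(c[1]-c[2]))
pick_place((.506,-.411),(.51,-.50),-.055)
p=ctrl.current_position()
ctrl.servo_line((p[0],p[1],.33),vel=.2)
ctrl.move_pose((.46,-.07,.36),down(YT)); w=wrist();S=eyes.get_image("scene")
cv2.imwrite("pics/tray2.png",np.hstack([w["frame"][:,100:460],S["frame"][:,80:400]])[...,::-1]); print(*pose())
E
```

```text
[[ 0.4955 -0.368   0.06  ]
 [ 0.5406 -0.3941  0.06  ]
 [ 0.5057 -0.446   0.06  ]
 [ 0.4688 -0.4219  0.06  ]] [ 0.5027 -0.4075  0.06  ] [np.float64(0.9787595853023187), np.float64(1.1111541941357574)] 0.06254601888447966
fit [ 0.5063 -0.4109  1.0312] 0.4285270503064982
moved/uncertain, abort
[ 0.4606 -0.0712  0.3598] [0.3865 0.5829 0.0844] 1.0016136339314998 62.1
```

View pics/tray2.png

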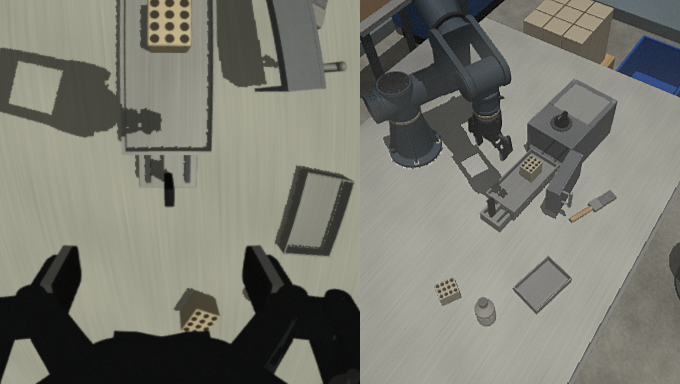

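The fit failed only on the shadow limit and the position is consistent, so I'll go on with the limit raised. Block A is flat in the tray.

```bash
sed -i 's/if c>.42 or/if c>.55 or/' h.py; python3 - <<'E'
from h import *
pick_place((.506,-.411),(.48,-.48),-.055)
E
```

```text
fit [ 0.505  -0.4108  0.9912] 0.24355163136267605
down False [ 0.5053 -0.4111  0.0325] [-0.296   0.7909 -0.3316] 0.9962909118828284 66.85
grip 53.09925177436951 [ 0.5053 -0.4111  0.0326] [0.5384 0.1854 4.0441]
lifted 52.8 73.4 [-0.8014  0.3113 -3.1398]
carry 53.1 73.2 [ 0.2853 -0.2717 -2.3135]
carry 52.9 73.7 [ 0.4997  0.3207 -2.5611]
carry 52.8 73.8 [ 0.1928 -0.3138 -1.6094]
low 52.7 73.8 [-0.0802  0.239  -2.6953]
contact False [0.4778 0.0042 0.0901] [-0.8655 -0.2961 -2.1857] 0.6265004171500274 74.375
done [0.4775 0.0043 0.1995] [-0.2238  1.0803 -0.1465] 0.7996845950413993 75.925
```

```bash
python3 - <<'E'
from h import *
p=ctrl.current_position(); ctrl.servo_line((p[0],p[1],.33),vel=.2)
ctrl.move_pose((.47,-.11,.36),down(YT)); w1=wrist(); ctrl.move_pose((.46,-.05,.36),down(YT)); w2=wrist();S=eyes.get_image("scene")
np.savez("v.npz",**{"T1":w1["T"],"T2":w2["T"],"f1":w1["frame"],"f2":w2["frame"]})
print([fitblock([w1,w2],TC+U*x,.093) for x in(.045,-.055)], TC+U*.045,TC-U*.055)
s=S["frame"][130:250,200:320]
cv2.imwrite("pics/tray3.png",np.hstack([w1["frame"][:,120:400],cv2.resize(s,(384,384),interpolation=cv2.INTER_CUBIC)])[...,::-1])
E
```

```text
[(array([0.4873, 0.1038, 0.    ]), np.float64(1.0)), (array([0.48  , 0.0037, 1.4756]), np.float64(0.26059572068490916))] [0.4873 0.1038] [0.4777 0.0043]
```

View pics/tray3.png

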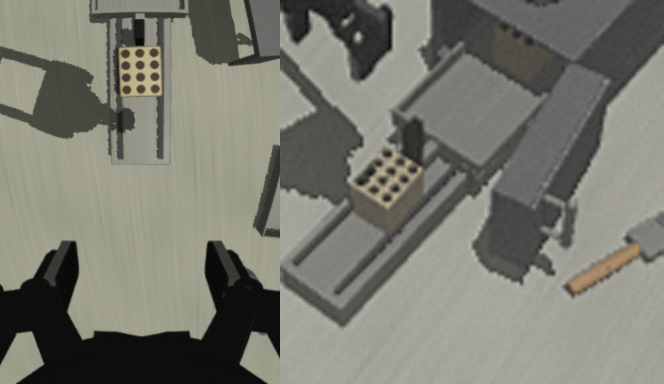

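That picture shows the mistake. My carry height was too low: block B hit the grip plate, pushed the tray most of the way in, and now stands upright on the bed in front of the plate. To mend it I'll regrip B off-centre so the gripper body clears the plate, set it on the bench, pull the tray out again, and carry higher.

```bash
python3 - <<'E'
from h import *
ps=[]
for P in ((.46,-.05,.36),(.47,-.11,.33)):
    ctrl.move_pose(P,down(YT)); ps.append(wrist())
r=[]
for p in ps:
    u=proj(p,[.478,.004,.105])[0]; k,lab,st,ce=cv2.connectedComponentsWithStats(cv2.morphologyEx(mask(p),cv2.MORPH_CLOSE,np.ones((7,7))))
    i=min((j for j in range(1,k) if st[j,4]>200),key=lambda j:np.hypot(*(ce[j]-u))); r.append((p,ce[i]))
print("tri",tri(r))
q,c=fitblock(ps,(.478,.004),.075); print(q,c)
X=tri(r)[0]
if not(c<.35 and abs(q[2]-CY)<.2 and abs(X[2]-.105)<.012): raise SystemExit("check")
t=q[:2]-U*.017; yaw=q[2]-np.pi/2
ctrl.set_gripper(1.0,80)
ctrl.move_pose((*t,.24),down(yaw))
print(ctrl.servo_line((*t,.078),vel=.06,guard=8),*pose())
ctrl.set_gripper(0,80); print(*pose())
ctrl.servo_line((*t,.086),vel=.04); t2=t-U*.02; ctrl.servo_line((*t2,.086),vel=.05)
ctrl.servo_line((*t2,.20),vel=.1); print(*pose())
b=np.array([.47,-.32]); ctrl.servo_line((*b,.20),vel=.15); ctrl.servo_line((*b,.06),vel=.12); print(*pose())
print(ctrl.servo_line((*b,.026),vel=.02,guard=5),*pose())
ctrl.set_gripper(1.0); ctrl.servo_line((*b,.25),vel=.15); print(*pose())
E
```

```text
tri (array([0.4814, 0.0039, 0.0905]), [np.float64(0.0018086830152667548), np.float64(0.0018086830152668541)])
[0.4804 0.0036 1.5125] 0.2777203308041115check
```

The triangulated height is 15 mm low. The baseline is small and a lit side face leaks into the mask, while the scene view clearly shows the block upright on the 45 mm bed. I'll add the scene view as a check on height before acting.

```bash
python3 - <<'E'
from h import *
ps=[]
for P in ((.46,-.05,.36),(.48,-.15,.33),(.45,-.02,.36)):
    ctrl.move_pose(P,down(YT)); ps.append(wrist())
# block top corners seen in scene crop (scale 3.2, offset 200,130): top-face centre
S=eyes.get_image("scene"); sc=(200+(387-280)/3.2,130+174/3.2)
for z in (.095,.105): print(z,onz(S,sc,z),[fitblock([p],(.479,.004),z-.03) for p in ps])
q,c=fitblock(ps,(.479,.004),.075); print(q,c)
if not(c<.35 and abs(q[2]-CY)<.2): raise SystemExit("check")
t=q[:2]-U*.017; yaw=YT
ctrl.set_gripper(1.0,80)
ctrl.move_pose((*t,.24),down(yaw))
print(ctrl.servo_line((*t,.078),vel=.06,guard=8),*pose())
ctrl.set_gripper(0,80); print(*pose())
if not .55<ctrl.current_grip_width()<.7: raise SystemExit("grip?")
ctrl.servo_line((*t,.086),vel=.04); t2=t-U*.02; ctrl.servo_line((*t2,.086),vel=.05)
ctrl.servo_line((*t2,.20),vel=.1); print(*pose())
b=np.array([.47,-.32]); ctrl.servo_line((*b,.20),vel=.15); ctrl.servo_line((*b,.06),vel=.12); print(*pose())
print(ctrl.servo_line((*b,.026),vel=.02,guard=5),*pose())
ctrl.set_gripper(1.0); ctrl.servo_line((*b,.25),vel=.15); print(*pose())
E
```

```text
0.095 [0.4749 0.0102 0.095 ] [(array([0.4805, 0.0021, 1.5011]), np.float64(0.18863272304863665)), (array([0.4791, 0.0052, 1.5175]), np.float64(0.3335346235229325)), (array([0.4804, 0.0017, 1.5136]), np.float64(0.06713825530058992))]
0.105 [0.479  0.0047 0.105 ] [(array([0.4808, 0.0024, 1.5046]), np.float64(0.22169517953806483)), (array([0.4793, 0.004 , 1.4873]), np.float64(0.36671748867962584)), (array([0.4801, 0.0028, 1.513 ]), np.float64(0.10521233575746247))]
[0.4797 0.0033 1.5384] 0.2321509323968353
False [ 0.4782 -0.0136  0.0782] [-0.2209  0.874  -0.242 ] 1.0028222700584208 83.9083
[ 0.4779 -0.0136  0.0785] [-0.5605  0.5251  4.1941] 0.6271051454426897 84.3083
[ 0.4757 -0.0334  0.1995] [ 0.0776 -0.2718 -1.7373] 0.6271080566495383 86.5
[ 0.4705 -0.3204  0.0607] [-0.7898 -0.7418 -3.0652] 0.6210409063744533 89.875
True [ 0.47   -0.32    0.0335] [0.0137 0.1011 4.0345] 0.621611543892474 91.0833
[ 0.4695 -0.3196  0.2491] [ 0.162  -0.185  -0.7467] 0.9977052600629016 93.1083
```

```bash
python3 - <<'E'
from h import *
C=np.array([.5126,.3558]); g=np.array([.4957,.1863])  # axis through measured grip at home, TCP gripped
ss=np.arange(.0,.30,.002)
for P in ((.46,-.06,.34),(.46,-.02,.34)):
    ctrl.move_pose(P,down(YT)); p=wrist()
    X=[[*(g-U*s),.15] for s in ss]; uv=np.round(proj(p,X)).astype(int)
    d=[(round(s,3),int(p["frame"][v,u].mean())) for s,(u,v) in zip(ss,uv) if 0<=v<384]
    dark=[s for s,b in d if b<60]; print(P,d[0][0],dark)
    save(p,"pl%d"%int(100*-P[1]))
E
```

```text
(0.46, -0.06, 0.34) 0.062 [np.float64(0.128), np.float64(0.13), np.float64(0.132), np.float64(0.134), np.float64(0.136), np.float64(0.138), np.float64(0.14), np.float64(0.142), np.float64(0.144), np.float64(0.146), np.float64(0.148), np.float64(0.15), np.float64(0.152), np.float64(0.154)]
(0.46, -0.02, 0.34) 0.022 [np.float64(0.128), np.float64(0.13), np.float64(0.132), np.float64(0.134), np.float64(0.136), np.float64(0.138), np.float64(0.14), np.float64(0.142), np.float64(0.144), np.float64(0.146), np.float64(0.148)]
```

```bash
python3 - <<'E'
from h import *
g=np.array([.4957,.1863]); s=.140
ctrl.set_gripper(.45,70)
t=g-U*s; ctrl.move_pose((*t,.25),down(YT))
print(ctrl.servo_line((*t,.137),vel=.08,guard=12),*pose())
ctrl.set_gripper(0,70); print(*pose())
a=np.array(ctrl.current_position()[:2])
e=np.array([.4665,-.1093])
ctrl.servo_line((*(e+U*.004),.137),vel=.12); print(*pose())
print(ctrl.servo_line((*(e-U*.006),.137),vel=.03,guard=15),*pose())
ctrl.hold(.2); print(ctrl.current_position())
ctrl.set_gripper(.45); p=ctrl.current_position(); ctrl.servo_line((p[0],p[1],.30),vel=.25)
ctrl.move_pose((.46,-.05,.36),down(YT)); w=wrist();S=eyes.get_image("scene")
print(fitblock([w],TC+U*.045,.093),TC+U*.045)
print(fitblock([S],(.472,-.303)))
s=S["frame"][110:310,140:340]
cv2.imwrite("pics/tray4.png",np.hstack([w["frame"][:,120:400],cv2.resize(s,(384,384),interpolation=cv2.INTER_CUBIC)])[...,::-1])
E
```

```text
False [0.4826 0.0469 0.1374] [-0.24   -0.5714  0.0789] 0.44803711074850305 97.1833
[0.4815 0.047  0.1375] [-3.1237  0.2572  5.853 ] 0.12956585890166933 97.5417
[ 0.4669 -0.1058  0.1375] [-2.374   0.1032  4.8036] 0.1240734826527508 98.9667
False [ 0.4661 -0.1137  0.1375] [2.5677 7.0874 5.988 ] 0.12645879210432256 99.45
[ 0.4661 -0.1137  0.1375]
(array([0.4895, 0.1018, 1.4876]), np.float64(0.08411316630861732)) [0.4873 0.1038]
(array([ 0.4572, -0.3058, -0.043 ]), np.float64(0.7290798033238732))
```

View pics/tray4.png

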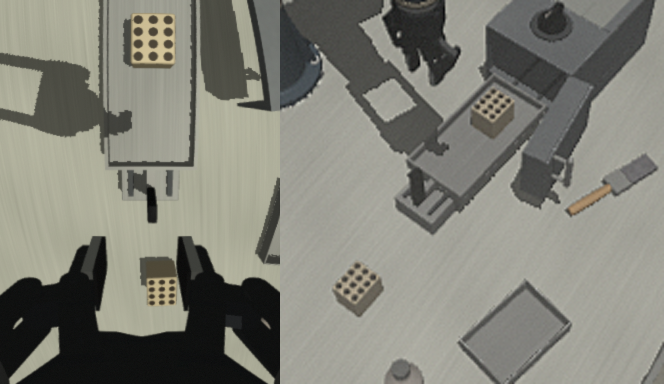

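Block A is flat in the tray, which is fully out, and block B stands on the bench at about (0.472,-0.303). I'll carry it at 0.23 m this time.

```bash
sed -i 's/,\.15),vel=.1)/,.23),vel=.12)/; s/(\*(s+(t-s)\*k),\.15)/(*(s+(t-s)*k),.23)/; s/(\*t,\.112),vel=.08/(*t,.112),vel=.1/' h.py; grep -n "\.23" h.py; python3 - <<'E'
from h import *
pick_place((.472,-.303),(.45,-.41),-.055)
E
```

```text
90:    ctrl.servo_line((q[0],q[1],.23),vel=.12)
94:        ctrl.servo_line((*(s+(t-s)*k),.23),down(a+(YT-a)*k),vel=.12)
fit [ 0.473  -0.3028  1.5243] 0.2630445945368337
down False [ 0.4733 -0.3029  0.0324] [-0.5006  1.0741  0.4714] 0.9997228715435712 106.3083
grip 53.14044185762749 [ 0.4731 -0.3029  0.0325] [-0.4393  0.2867  4.6391]
lifted 53.4 73.6 [-0.9949  0.0278 -2.282 ]
carry 52.9 73.6 [-0.2053  0.1283 -1.5721]
carry 52.9 73.6 [-0.5742 -0.7668 -2.977 ]
carry 53.1 73.6 [ 0.198   0.5587 -2.1595]
low 53.0 73.6 [ 0.8393 -0.0676 -2.0431]
contact True [0.4777 0.0042 0.0954] [0.8313 0.4077 5.3674] 0.6234325427672399 113.65
done [0.4765 0.0045 0.1995] [-0.1424  0.9839  0.3335] 0.8012158052705487 115.15
```

```bash
python3 - <<'E'
from h import *
p=ctrl.current_position(); ctrl.servo_line((p[0],p[1],.32),vel=.25); ctrl.set_gripper(.45,70)
g=np.array([.4664,-.1115])
ctrl.move_pose((*g,.25),down(YT)); w=wrist()
print([fitblock([w],TC+U*x,.093) for x in(-.055,)])
print(ctrl.servo_line((*g,.137),vel=.08,guard=12),*pose())
ctrl.set_gripper(0,70); print(*pose())
a=np.array(ctrl.current_position()[:2]); e=np.array([.4950,.1865])
for k in (.25,.5,.75,.98):
    ctrl.servo_line((*(a+(e-a)*k),.137),vel=.1); print(k,*pose())
    if np.linalg.norm(ctrl.current_contact_force())>30: raise SystemExit("big")
print(ctrl.servo_line((*(e+U*.006),.137),vel=.02,guard=18),*pose())
E
```

```text
[(array([0.4796, 0.0039, 1.4776]), np.float64(0.361602234975539))]
False [ 0.4667 -0.1116  0.1374] [-0.0421  0.1522  0.6025] 0.4458246833644815 118.4
[ 0.4664 -0.1115  0.1375] [-1.2675 -0.2714  5.4383] 0.1248621639421847 118.75
0.25 [ 0.4735 -0.0364  0.1375] [-0.0383  2.7145  5.481 ] 0.1267259345301305 119.65
0.5 [0.4806 0.0382 0.1375] [-1.2292  2.8576  6.2436] 0.12881389622566283 120.55
0.75 [0.4877 0.1128 0.1375] [-1.2394  2.9444  5.5746] 0.12468623813974851 121.45
0.98 [0.4943 0.1815 0.1375] [-2.0209  3.3653  5.7007] 0.12994577412451072 122.2917
True [0.4948 0.1871 0.1376] [ 0.7226 -2.7108  3.6419] 0.12698987327632985 122.775
```

```bash
python3 - <<'E'
from h import *
ctrl.set_gripper(.45); p=ctrl.current_position(); print(p); ctrl.servo_line((p[0],p[1],.31),vel=.2)
k=np.array([.5045,.2815]); y0=np.radians(83); a=y0+1.57
ctrl.set_gripper(.5,60); ctrl.move_pose((*k,.31),down(a))
print(ctrl.servo_line((*k,.214),vel=.08,guard=12),*pose())
ctrl.set_gripper(0,60); print(*pose(),ctrl.current_moment()); m0=ctrl.current_moment()[2]
for d in np.r_[np.arange(1.4,.05,-.2),0]:
    ctrl.servo_line((*k,.214),down(y0+d),vel=.05); m=ctrl.current_moment(); print(round(d,2),np.array(ctrl.current_contact_force()),round(m[2],3),round(ctrl.current_grip_width(),3))
    if abs(m[2]-m0)>3: print("stop");break
ctrl.set_gripper(.5); ctrl.servo_line((*k,.33),vel=.2)
ctrl.move_pose((.49,.16,.36),down(YT)); w=wrist()
cv2.imwrite("pics/knob.png",w["frame"][...,::-1]); print(*pose())
E
```

```text
[0.494  0.1871 0.137 ]
False [0.5049 0.2817 0.2146] [-0.2465 -0.0062  0.0214] 0.49550026352482124 128.25
[0.5038 0.2817 0.2147] [-3.2584  0.6868  5.9946] 0.14702941264968522 128.6167 [ 0.0176  0.486  -0.0108]
1.4 [-3.3706  0.6004  6.4004] -0.111 0.154
1.2 [-3.1903 -0.9853  5.244 ] -0.098 0.15
1.0 [-2.7574  0.352   5.8786] -0.131 0.15
0.8 [-3.3941 -0.2517  5.5464] -0.091 0.154
0.6 [-2.6117  0.0399  5.9281] -0.104 0.155
0.4 [-3.5092  0.0032  5.7568] -0.047 0.15
0.2 [-2.9825  0.3197  6.0146] -0.083 0.147
0.0 [-3.6792  0.6102  5.4276] -0.065 0.152
[0.4898 0.1603 0.3593] [-0.0805  1.7419 -0.3368] 0.4975480473224853 133.7667
```

View pics/knob.png

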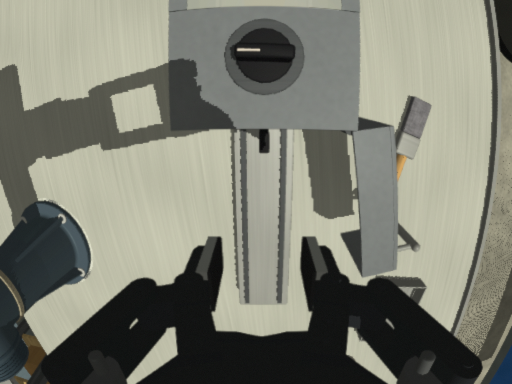

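The knob is tight across the roof, the tray plate is home at (263,140), and the handle is at about (408,240). Now I'll shut the door.

```bash
python3 - <<'E'
from h import *
yaw=np.radians(84.4)-np.pi/2
g0=np.array([.4225,.1325]); h=g0+np.array([.172,.064]); v=g0-h
def tg(th,off):
    c,s=np.cos(th),np.sin(th); r=np.array([c*v[0]-s*v[1],s*v[0]+c*v[1]]); rad=r/np.linalg.norm(r); return h+r+off*rad,rad
ctrl.set_gripper(.5,50)
t=np.array([.6843,.0392])
ctrl.move_pose((*t,.28),down(yaw+1.77))
print(ctrl.servo_line((*t,.145),vel=.08,guard=12),*pose())
ctrl.set_gripper(0,50); print(*pose())
if ctrl.current_grip_width()<.09: raise SystemExit("missed")
off=-.0022
for th in np.r_[np.arange(1.68,.05,-.085),.03]:
    t,rad=tg(th,off); ctrl.servo_line((*t,.145),down(yaw+th),vel=.09)
    F=np.array(ctrl.current_contact_force()); fr=F[:2]@rad; off+=np.clip(fr*1e-4,-.003,.003)
    if round(th*100)%3==0 or th<.2: print(round(th,2),F,round(off,4),round(ctrl.current_grip_width(),3))
    if np.linalg.norm(F)>60: print("big");break
t,_=tg(-.03,off); print(ctrl.servo_line((*t,.145),down(yaw),vel=.02,guard=15),*pose())
E
```

```text
False [0.6847 0.0392 0.1456] [ 0.4929 -0.2949  0.537 ] 0.5009669713226272 137.5333
[0.6844 0.0392 0.1454] [-0.6531  0.5006  1.8071] 0.12539590863137162 137.9167
1.68 [-1.5962 -0.2319  3.3443] -0.0023 0.124
1.26 [-2.1788 -2.9952  5.6187] -0.0012 0.121
1.17 [-3.2086 -2.6862  6.9036] -0.001 0.124
0.75 [-4.1996 -2.4752  7.3711] 0.0012 0.128
0.66 [-3.53   -2.171   8.0408] 0.0016 0.122
0.24 [-3.2673  0.2145  9.1727] 0.0029 0.124
0.15 [-2.587   0.5255  9.3165] 0.0031 0.123
0.07 [-2.4786  1.369   8.8009] 0.0033 0.126
0.03 [-1.9267  1.238   8.9202] 0.0034 0.131
True [0.4193 0.1332 0.1453] [ 0.0792 -2.3116  3.1907] 0.12039104558986345 145.0667
```

```bash
python3 - <<'E'
from h import *
ctrl.set_gripper(.5); p=ctrl.current_position(); print(p); ctrl.servo_line((p[0],p[1],.32),vel=.2)
ctrl.set_joints([-1.327,.527,1.433,0,1.181,-.178]); ctrl.set_gripper(1.0)
for n in("top","scene"):
    I=eyes.get_image(n); a=cv2.imread(f"pics/{n}0.png").astype(int); d=(np.abs(I["frame"][...,::-1].astype(int)-a).max(2)>30).astype(np.uint8)
    k,l,st,ce=cv2.connectedComponentsWithStats(cv2.morphologyEx(d,cv2.MORPH_CLOSE,np.ones((3,3)))); print(n,[s.tolist() for s in st[1:] if s[4]>6])
print(*pose())
E
```

```text
[0.418  0.1328 0.1452]
top [[308, 192, 24, 20, 373], [358, 208, 29, 25, 353]]
scene [[196, 244, 24, 29, 405], [42, 259, 1, 9, 9], [143, 279, 27, 27, 446]]
[ 0.2562 -0.57    0.2455] [-0.3846  0.1118 -0.6698] 1.00252654033637 149.6667
```

Only the two blocks' old places differ from the first pictures; the door, knob, pan, bottle and brush are unchanged. Before handing in I'll check the block through the window.

```bash
python3 - <<'E'
from h import *
for n in("top","scene"):
    I=eyes.get_image(n); a=cv2.imread(f"pics/{n}0.png").astype(int); D=np.abs(I["frame"][...,::-1].astype(int)-a).max(2)
    d=(cv2.GaussianBlur(D.astype(np.float32),(5,5),0)>4).astype(np.uint8)
    k,l,st,ce=cv2.connectedComponentsWithStats(d); print(n,[s.tolist() for s in st[1:] if s[4]>6])
    for q in (.045,-.055):
        c=np.array([.5126,.3558])+U*q; print(q,proj(I,[[*(c+U*.03),.123],[*(c-U*.03),.123]]).round())
# wrist look over the window
ctrl.move_pose((.52,.30,.40),down(YT)); w=wrist()
c=np.array([.5126,.3558])+U*.045
for nm,x in(("block",c),("empty rear",c+U*.06)):
    u=proj(w,[*x,.123])[0].astype(int); print(nm,u,w["frame"][u[1]-8:u[1]+9,u[0]-8:u[0]+9].reshape(-1,3).mean(0),w["frame"][u[1]-8:u[1]+9,u[0]-8:u[0]+9].std())
print([(np.round(d["rect"]).tolist(),round(d["conf"],2)) for d in search_frame("block1",w)])
E
```

```text
top [[98, 0, 83, 83, 4724], [214, 139, 4, 3, 10], [223, 146, 3, 4, 9], [216, 148, 4, 5, 17], [232, 150, 4, 3, 10], [0, 173, 19, 85, 1297], [306, 189, 29, 25, 583], [121, 198, 21, 18, 271], [154, 201, 17, 18, 219], [200, 205, 3, 8, 18], [356, 206, 33, 29, 621], [205, 208, 4, 9, 28], [487, 214, 3, 3, 8], [197, 217, 15, 30, 209], [504, 227, 5, 3, 11], [191, 247, 5, 5, 18], [6, 260, 5, 5, 8], [501, 269, 5, 3, 8], [403, 278, 109, 77, 2893], [501, 284, 6, 10, 21], [209, 288, 193, 68, 4586], [408, 288, 5, 5, 20], [414, 293, 5, 4, 16], [213, 295, 5, 4, 13], [206, 302, 11, 12, 58], [275, 304, 15, 13, 88], [503, 304, 4, 3, 9], [292, 306, 4, 6, 20], [353, 309, 5, 6, 14], [338, 312, 6, 4, 13], [345, 312, 9, 5, 21], [362, 313, 5, 4, 14], [337, 319, 13, 8, 61], [349, 319, 9, 12, 36], [365, 320, 5, 9, 24], [490, 324, 4, 4, 8], [232, 326, 7, 8, 25], [354, 329, 6, 7, 20], [252, 331, 31, 34, 263], [369, 336, 3, 4, 8], [285, 339, 8, 7, 36], [504, 338, 5, 4, 15], [350, 340, 9, 10, 56], [496, 341, 7, 6, 25], [337, 343, 3, 6, 11], [348, 345, 48, 39, 435], [232, 346, 4, 3, 7], [323, 346, 9, 9, 39], [345, 3
[... 3541 characters left out ...]
, 214, 3, 5, 8], [106, 221, 5, 8, 31], [293, 220, 3, 3, 9], [80, 226, 5, 5, 19], [0, 229, 6, 11, 47], [86, 228, 12, 7, 52], [64, 235, 5, 5, 22], [194, 242, 28, 32, 639], [430, 243, 4, 5, 9], [70, 246, 5, 5, 18], [76, 248, 13, 8, 55], [409, 257, 5, 4, 14], [401, 256, 29, 24, 186], [407, 262, 4, 4, 12], [55, 264, 5, 5, 20], [141, 276, 31, 32, 709], [34, 279, 4, 4, 14], [404, 279, 3, 7, 16], [70, 280, 7, 11, 55], [64, 283, 5, 5, 20], [472, 304, 4, 3, 9], [449, 309, 4, 3, 11], [428, 317, 3, 4, 7]]
0.045 [[303. 111.]
 [294. 120.]]
-0.055 [[288. 126.]
 [279. 135.]]
block [250  81] [168.526  167.2803 147.8997] 11.651415307251437
empty rear [250  38] [166.4256 167.7958 151.0484] 7.883790428306004
[]
```

```bash
python3 -c "
from rig import ctrl
print(ctrl.close_job(),ctrl.current_clock())"
```

```text
the job is handed in; nothing more can be done
the job is handed in; nothing more can be done
```

Job handed in at about 150 s of the 210 s: both blocks (only two were on the bench) are side by side in the tray, the tray is home, the clamp is tight and the door was shut last; on the first try a block I was carrying hit the tray's grip plate and pushed the tray partly in, so I set that block back on the bench, pulled the tray out again and reloaded it.

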